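# Level the weighing bin and zero its scale

### The job

Zero the empty soil-weighing bin, in this order: push the yellow lip of the tipped grey steel bin down until the bin is fully level; press the white-striped end of the console's black rocker fully down to switch the scale on; press the blue button fully in (it stays in); then press the green button fully in and let it spring back. Do not press the red button, and leave the bottle, the two rings and the tamping dowel standing where they are; nothing is to be picked up.

Things in the scene. Friction and masses are not known exactly. Their poses are not given: they have to be found in the camera images.
- stand: fixed weighing base of the bin, dark steel plate 210 x 230 x 16 mm with two upright side brackets to 156 mm height; origin under its centre on the bench; x points from the yellow lip side through the bin to the pouring side, y along the pivot axis, z up. Its place and yaw change; it may stand to the left or to the right of the console.
- bin_pivot (a point): midpoint of the bin's pivot axis (the axis runs along the stand's y), 135 mm above the bench, level with the bin's rim.
- bin_lip (a point): point on the upper face of the bin's yellow push lip, in the middle of its width, 102 mm from the pivot axis. The grey open steel bin is 160 x 180 x 80 mm deep; its lip (44 mm from -78 to -122 mm along the bin's x, 180 mm wide, 5 mm thick) is on the robot's side, its top in the plane of the pivot axis. Tipped, the lip is raised; pushed down it travels an arc about the pivot and is 135 mm above the bench when the bin is level.
- bin (a joint): tilt of the bin: 0 = level, against its stop; starts tipped at 0.3 to 0.5 rad with the yellow lip raised and the pouring side low. Stiff pivot: it stays where it is left and takes about 2 to 5 N at the lip to move.
- console: fixed green steel control box of the scale, 150 x 260 x 60 mm; origin under its centre; z up. On its top, 25 mm to the robot's side of its middle (x = -25 mm), a row along its y: the black rocker at y = +85 mm and three buttons at y = +20, -40 and -100 mm. A dark display lies along the far edge.
- rocker_on_end (a point): where to press the black rocker: on its upper face, on its white-striped (on) end, 23 mm from its pivot. Paddle 68 mm (along the console's x) x 40 mm x 8 mm, pivot along the console's y at 73 mm height; the striped end is the far (+x) end. Off, this end is raised, the point about 81 mm above the bench; on, it is about 72 mm above the bench.
- rocker (a joint): rocker angle: 0 = off (striped end up), 0.4 rad = fully on (striped end down). It stays where it is left; takes about 4 N at the striped end.
- blue_top (a point): centre of the top face of the round blue button, the zeroing button; it stays in once pressed (takes about 3 N). Flat cap 34 mm in diameter, standing 12 mm out of an aluminium collar (44 mm diameter) when out; the top is 84 mm above the bench when out. The place of the three buttons in their row changes; neighbours are 60 mm apart.
- blue (a joint): how far the blue button is in: 0 = out, 0.008 m = fully in, straight down.
- green_top (a point): centre of the top face of the round green button, the store button; a spring pushes it out again (about 2 N at first, 5 N fully in). Flat cap 34 mm in diameter, standing 12 mm out of an aluminium collar (44 mm diameter) when out; the top is 84 mm above the bench when out. The place of the three buttons in their row changes; neighbours are 60 mm apart.
- green (a joint): how far the green button is in: 0 = out, 0.008 m = fully in, straight down.
- red_top (a point): centre of the top face of the round red button, the clearing button, not to be pressed; springs like the green one. Flat cap 34 mm in diameter, standing 12 mm out of an aluminium collar (44 mm diameter) when out; the top is 84 mm above the bench when out. The place of the three buttons in their row changes; neighbours are 60 mm apart.
- red (a joint): how far the red button is in: 0 = out, 0.008 m = fully in, straight down.
- bottle: bystander: loose green glass weighing bottle with a stopper, 52 mm diameter, 84 mm tall, upright; origin at the centre of its underside.
- ring_a: bystander: loose rusted steel core ring, 54 mm outside diameter, 30 mm tall, flat on the bench between bin and console; origin at the centre of its underside.
- ring_b: bystander: a second such ring, same size, farther from the robot; origin at the centre of its underside.
- dowel: bystander: loose wooden tamping dowel standing on its 52 mm foot, beyond the rings, 150 mm tall, with a dark oak knob (42 mm) on top; origin at the centre of its underside.

How it is judged:
On the way, in this order (a step that is already met when the one before it is completed fails the run):
1. the bin is pushed level (value of joint bin below 0.05 rad), for 0.2 s.
2. the rocker is switched on (value of joint rocker above 0.3 rad), for 0.1 s.
3. the blue button is pressed in (value of joint blue above 0.006 m), for 0.05 s.
4. the green button is pressed fully in (value of joint green above 0.006 m), for 0.05 s.
At the end, for the whole second after the job is handed in: The bin is level (within 0.05 rad of its stop) and at rest, the rocker is on (past 0.3 of 0.4 rad), the blue button is in (past 6 of 8 mm), the green and red buttons are out (within 2 mm), and bottle, rings and dowel stand within 20 mm of where they were (value of joint bin below 0.05 rad and value of joint rocker above 0.3 rad and value of joint blue above 0.006 m and value of joint each of green, red below 0.002 m and velocity of joint bin below 0.05 rad/s and not (distance of bottle from where it was at the start of the episode above 0.02 m) and not (distance of ring_a from where it was at the start of the episode above 0.02 m) and not (distance of ring_b from where it was at the start of the episode above 0.02 m) and not (distance of dowel from where it was at the start of the episode above 0.02 m) and not (angle between bottle's own z axis and vertical above 0.3 rad) and not (angle between ring_a's own z axis and vertical above 0.3 rad) and not (angle between ring_b's own z axis and vertical above 0.3 rad) and not (angle between dowel's own z axis and vertical above 0.3 rad)); the robot touches nothing.
It fails at once if the rocker is switched on while the bin is still tipped (value of joint rocker above 0.2 rad and value of joint bin above 0.08 rad).
It fails at once if the blue button is pressed before the rocker is on (value of joint blue above 0.003 m and value of joint rocker below 0.2 rad).
It fails at once if the green button is pressed before the blue one is in (value of joint green above 0.003 m and value of joint blue below 0.004 m).
It fails at once if the red button is pressed (value of joint red above 0.003 m).
It fails at once if the bottle, a ring or the dowel is moved, lifted or tipped (distance of any of bottle, ring_a, ring_b, dowel from where it was at the start of the episode above 0.02 m or angle between any of bottle, ring_a, ring_b, dowel's own z axis and vertical above 0.3 rad).
It also fails if it takes over 51 s, if anything falls off the work surface, if the arm or the gripper's body presses on something with over 40 N, if the wrist force passes 120 N, or if a joint passes its speed limit or range.

### The arm

A 7-joint arm with a two-finger parallel gripper is mounted at the origin on the work surface. World frame = base frame: x ahead of the robot, y to its left, z up, the work surface at z = 0. Lengths are in m, angles in rad, forces in N, time in s.
With the tool pointing down it reaches from about 0.4 to 0.85 m from the base axis. Payload 6.9 kg.
Tool frame: the origin (TCP) lies at the very end of the fingers, on their centre line; the grasp point (between the pads) lies 19 mm behind it; z points along the fingers, y is the direction in which the jaws open and shut (so a half turn about z gives the same grasp; the last joint's range is limited). The gripper opens to 85 mm and grips with 20 to 120 N. Pads are 22 mm wide; open, the fingers measure 114 mm over their backs; the gripper's body (76 mm by 85 mm) begins 54 mm behind the grasp point. The pads swing forward as they close: fully open they stand 13 mm farther back than shut.
Start: joints at [0.105, 0.507, -0.238, 1.5, 0.126, 1.149, -0.155], TCP at [0.625, -0, 0.231] pointing down, gripper open.
Joint ranges: [-3.08, 3.08], [-0.24, 2.05], [-1.43, 1.35], [0, 2.5], [-1.52, 4.66], [0.17, 1.96], [-2.89, 2.89]. Speed limits (rad/s): [2.39, 2.39, 3.14, 3.14, 3.14, 3.14, 3.14].

### API

Orientations are given as [roll, pitch, yaw] about the fixed x, y, z axes, in that order (R = Rz(yaw) Ry(pitch) Rx(roll)).
In Python, from cell import telemetry, cams, finish_job gives the robot as it stands.
- The arm moves only by the tool servo_tool, never from a script. Its argument "targets" is one flat list of numbers, 7 for each row, row after row: the shift along the tool's x, y, z scaled (see below), then the turn, a rotation vector about the tool's x, y, z scaled (see below), then the closure, from 0 (fully open) to 1 (shut). A call has 1 to 5 rows; each row is the pose to reach, as a shift and turn from the pose commanded when the call began, along the tool's axes at that moment, turning the shorter way round; what a row does not reach only later rows make up. The controller multiplies each number of a shift by 25 cm and each number of a turn by 180 degrees. A row lasts 1/10 s, in which the tool goes at most 50 mm and 8.59 degrees, less where a joint would pass 70% of its speed; a pose out of reach is approached as far as the arm can. A call with a number of a shift or a turn outside -1 to 1 is refused whole. A call with a gripper value outside its range is refused whole. The fingers move at their own pace and stop on an object; "grip_force" is the grip in N (left out, the last holds). Time passes only in rows, so rows that repeat a pose let the fingers close. It gives the time, the measured TCP pose, the force and the opening at its end, in the units of the state.
- telemetry.get_obs(): the state, without advancing time (a new reading comes with each control period).
- cams.get_image(name): name is "scene" or "side" or "wrist"; returns (picture, depth): 480x640x3 uint8, blue, green, red; 480x640 float32, m along the optical axis (not along the pixel's ray), 0 where there is no reading.
- cams.camera_model(name): a dict with "camera_matrix" (3x3 intrinsics, pixels), "origin" and "orientation" of the camera in the world; the wrist camera has in their place "hand_eye" (4x4, takes a point from camera to tool coordinates, whose origin is the TCP and whose axes are the flange's). Camera axes: x right, y up, looking along -z (the intrinsics and any distortion apply to the point x, -y, -z); pixel columns grow to the right and rows downward; lengths in m; the calibration is good to about 2 mm. A picture is of the moment at which its call begins: read the wrist's pose just before it. camera_model takes no time and is no camera call.
- finish_job(): hands the job in, once; it reports no verdict.
The state is a dict: "time_s": time; "joint_pos": joint angles; "qd": joint speeds; "effort": joint torques, N m; "ee_pos": TCP position; "ee_rot": TCP orientation; "ft_force": force on the tool from outside, world axes, zero at the start; "moment": the same for the moment, N m; "opening": finger opening in m.
Only numpy, scipy, OpenCV 4.12 (cv2) and the standard library are available. Lean on these libraries where they do the work, as an engineer would, in place of code of your own. Each camera call takes 0.05 s, during which the arm holds its last target.

## Working session

There is one attempt and no reset: what is moved stays moved. The work goes in short steps, Python scripts to look and compute and a tool call to move; the robot and the scene stay as the last step left them, time stands still between calls to the robot, and variables do not carry over. Pictures are saved under pics/ and viewed, and the job is handed in when it is done.

Besides the shell and the picture viewer there is one more tool, called as name(argument=value, ...) on one line, values as JSON. servo_tool: Moves the arm, as the interface text tells. Shifts and turns lie within -1 to 1; 1 stands for 25 cm of shift or 180 degrees of turn. Its arguments: {"type":"object","properties":{"targets":{"type":"array","items":{"type":"number"}},"grip_force":{"type":"number"}},"required":["targets"]}

```bash
ls; mkdir -p pics; python3 - <<'E'
from cell import telemetry, cams
import cv2,numpy as np
o=telemetry.get_obs()
print({k:np.round(v,3).tolist() for k,v in o.items()})
for n in ["scene","side","wrist"]:
    im,d=cams.get_image(n); cv2.imwrite(f"pics/{n}0.png",im); np.save(f"pics/{n}0.npy",d)
    print(n,cams.camera_model(n))
E
```

```text
pics
{'time_s': 0.0, 'joint_pos': [0.105, 0.508, -0.238, 1.501, 0.126, 1.149, -0.155], 'qd': [0.001, -0.001, -0.001, 0.0, -0.002, -0.002, 0.001], 'effort': [0.001, -62.059, -2.187, -24.966, 0.012, 0.012, 0.0], 'ee_pos': [0.625, -0.0, 0.23], 'ee_rot': [-3.14, 0.0, 1.571], 'ft_force': [0.405, 0.398, 0.082], 'moment': [0.01, 0.007, -0.026], 'opening': 0.086}
scene {'camera_matrix': array([[558.83675498,   0.        , 315.35046652],
       [  0.        , 558.83675498, 242.54947278],
       [  0.        ,   0.        ,   1.        ]]), 'origin': array([ 0.92992966, -0.44755346,  0.97319375]), 'orientation': array([0.60140932, 0.00116467, 0.69722381])}
side {'camera_matrix': array([[492.8981962 ,   0.        , 322.07778738],
       [  0.        , 492.8981962 , 236.20912488],
       [  0.        ,   0.        ,   1.        ]]), 'origin': array([0.43658582, 0.63987258, 0.85643237]), 'orientation': array([ 0.69833032,  0.00995448, -2.93075173])}
wrist {'camera_matrix': array([[408.94905759,   0.        , 318.21341775],
       [  0.        , 408.94905759, 237.33033825],
       [  0.        ,   0.        ,   1.        ]]), 'hand_eye': array([[ 8.33144900e-05,  9.64677318e-01,  2.63434365e-01,
         6.64850317e-02],
       [ 9.99999990e-01, -1.09411666e-04,  8.43946957e-05,
        -4.28219091e-04],
       [ 1.10236441e-04,  2.63434356e-01, -9.64677318e-01,
        -1.42556668e-01],
       [ 0.00000000e+00,  0.00000000e+00,  0.00000000e+00,
         1.00000000e+00]])}
```

View pics/scene0.png

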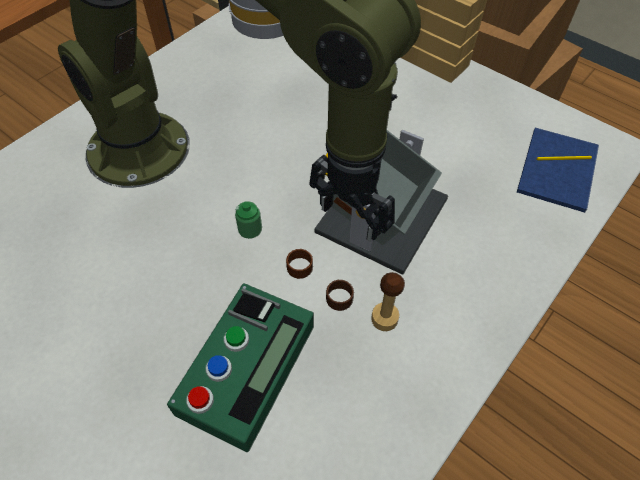

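View pics/side0.png

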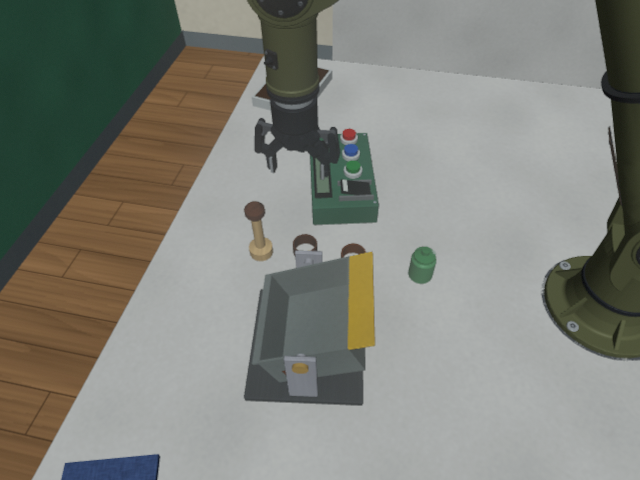

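View pics/wrist0.png

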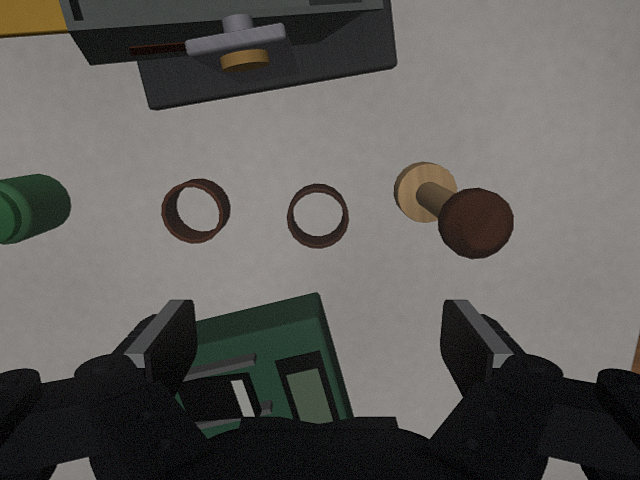

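Scene view: green, blue and red buttons at about (236,338), (218,367) and (199,398), with the rocker at (255,306). Its white stripe is on the far side. Side view: yellow lip at about (361,300), bottle (423,265), rings (305,245) and (353,252), dowel (258,230). The bin stands at +y and the console at −y.

```bash
cat > h.py <<'E'
import numpy as np,cv2
from scipy.spatial.transform import Rotation as R
from cell import cams
def cam(n):
    m=cams.camera_model(n); return m['camera_matrix'],np.array(m['origin']),R.from_euler('xyz',m['orientation']).as_matrix()
def ray(n,px):
    K,o,Rm=cam(n); u,v=px
    d=np.array([(u-K[0,2])/K[0,0],-(v-K[1,2])/K[1,1],-1.]); return o,Rm@d
def plane(n,px,z):
    o,d=ray(n,px); return o+d*(z-o[2])/d[2]
def dep(n,px,D):
    o,d=ray(n,px); u,v=np.round(px).astype(int); return o+d*np.median(D[v-1:v+2,u-1:u+2])
def tri(a,b):
    (o1,d1),(o2,d2)=ray(*a),ray(*b); A=np.c_[d1,-d2]; t=np.linalg.lstsq(A,o2-o1,rcond=None)[0]
    p,q=o1+t[0]*d1,o2+t[1]*d2; return (p+q)/2,np.linalg.norm(p-q)
H={'red':[(0,8),(172,180)],'green':[(50,72)],'blue':[(100,125)],'yellow':[(20,27)]}
def blobs(im,c,smin=140,vmin=90,amin=60):
    h=cv2.cvtColor(im,cv2.COLOR_BGR2HSV); m=np.zeros(im.shape[:2],np.uint8)
    for a,b in H[c]: m|=cv2.inRange(h,(a,smin,vmin),(b,255,255))
    n,l,s,ce=cv2.connectedComponentsWithStats(m); return m,[(ce[i],s[i].tolist()) for i in range(1,n) if s[i][4]>=amin]
E
python3 - <<'E'
from h import *
np.set_printoptions(precision=4,suppress=True)
for n in ['scene','side']:
    im=cv2.imread(f'pics/{n}0.png');D=np.load(f'pics/{n}0.npy')
    for c in H:
        for ce,s in blobs(im,c)[1]:
            print(n,c,ce,s,'dep',dep(n,ce,D),'z84',plane(n,ce,.084)[:2])
for n,b in [('scene',(225,280,325,420)),('side',(300,120,390,220)),('side',(240,240,390,410))]:
    im=cv2.imread(f'pics/{n}0.png')[b[1]:b[3],b[0]:b[2]]
    f=5 if b[3]<410 else 3.5
    cv2.imwrite(f'pics/c_{n}{b[1]}.png',cv2.resize(im,None,fx=f,fy=f)[:600])
E
```

```text
scene red [197.9354 396.0092] [188, 386, 21, 22, 325] dep [ 0.5851 -0.3345  0.0839] z84 [ 0.5851 -0.3345]
scene green [245.9251 209.9679] [237, 202, 21, 16, 187] dep [ 0.3743 -0.0051  0.076 ] z84 [ 0.3793 -0.0091]
scene green [234.786  334.2646] [226, 326, 19, 18, 257] dep [ 0.5545 -0.2183  0.085 ] z84 [ 0.554 -0.218]
scene blue [558.5686 168.838 ] [519, 129, 78, 80, 3470] dep [0.8017 0.5721 0.012 ] z84 [0.8113 0.4957]
scene blue [217.0746 364.2542] [208, 355, 20, 19, 295] dep [ 0.5703 -0.2765  0.085 ] z84 [ 0.5699 -0.2763]
scene yellow [564.  157.5] [537, 156, 55, 4, 162] dep [0.7963 0.6054 0.0186] z84 [0.8055 0.5333]
side red [348.5243 133.8058] [343, 129, 12, 11, 103] dep [ 0.585  -0.3297  0.0839] z84 [ 0.5849 -0.3295]
side blue [350.5565 149.4957] [345, 145, 13, 11, 115] dep [ 0.57   -0.2737  0.0825] z84 [ 0.5697 -0.2719]
side yellow [360.6787 301.8289] [348, 252, 26, 97, 2244] dep [0.4726 0.2037 0.1727] z84 [0.4773 0.1472]
```

```bash
python3 - <<'E'
from h import *
np.set_printoptions(precision=4,suppress=True)
im=cv2.imread('pics/side0.png');D=np.load('pics/side0.npy')
m,_=blobs(im,'yellow'); m=cv2.morphologyEx(m,cv2.MORPH_OPEN,np.ones((3,3)))
n,l,s,c=cv2.connectedComponentsWithStats(m);i=1+np.argmax(s[1:,4]);m=(l==i).astype(np.uint8)
box=cv2.approxPolyDP(max(cv2.findContours(m,0,2)[0],key=cv2.contourArea),4,True)[:,0];print('corners',box.tolist())
e=cv2.erode(m,np.ones((3,3)));v,u=np.nonzero(e)
P=[]
for a,b in zip(u,v):
    o,d=ray('side',(a,b));P.append(o+d*D[b,a])
P=np.array(P);c0=np.median(P,0);_,S,V=np.linalg.svd(P-P.mean(0),full_matrices=False)
nrm=V[2]*np.sign(V[2][2]);print('lip n',len(P),'mean',P.mean(0),'normal',nrm,'tilt',np.arccos(nrm[2]),'axis',V[0], 'rms',S[2]/len(P)**.5)
for a,V_ in zip('LW',V[:2]): t=(P-P.mean(0))@V_;print(a,V_,np.percentile(t,[0,1,99,100]))
# rocker, white stripe
for nm,(x0,y0,x1,y1) in [('scene',(228,285,280,325)),('side',(325,172,380,200))]:
    im=cv2.imread(f'pics/{nm}0.png');D=np.load(f'pics/{nm}0.npy');h=cv2.cvtColor(im,cv2.COLOR_BGR2HSV)[y0:y1,x0:x1]
    w=cv2.inRange(h,(0,0,150),(180,60,255));n,l,s,c=cv2.connectedComponentsWithStats(w)
    for k in range(1,n):
        if s[k,4]>8: px=c[k]+[x0,y0];print(nm,'white',px,s[k].tolist(),dep(nm,px,D),plane(nm,px,.083))
    cv2.imwrite(f'pics/c_{nm}.png',cv2.resize(im[y0-15:y1+15,x0-15:x1+15],None,fx=7,fy=7,interpolation=2))
E
```

```text
corners [[371, 253], [350, 257], [348, 348], [373, 344]]
lip n 1994 mean [0.4729 0.2026 0.1736] normal [0.9873 0.1478 0.0586] tilt 1.5121954652015184 axis [-0.1544  0.9795  0.1298] rms 0.010090997722875939
L [-0.1544  0.9795  0.1298] [-0.0959 -0.092   0.0783  0.5225]
W [-0.0382 -0.1372  0.9898] [-0.0199 -0.0173  0.0167  0.6173]
scene white [231.9718 291.5704] [0, 0, 13, 20, 142] [ 0.449  -0.1338  0.0003] [ 0.4899 -0.1605  0.083 ]
scene white [269.1029 288.8676] [22, 0, 30, 13, 204] [ 0.5016 -0.0818  0.0003] [ 0.538  -0.1129  0.083 ]
scene white [264.6118 309.8   ] [31, 17, 13, 17, 85] [ 0.5621 -0.1505  0.0858] [ 0.5609 -0.1496  0.083 ]
side white [352.6429 173.6786] [21, 0, 15, 4, 28] [ 0.5521 -0.2018  0.0724] [ 0.5505 -0.1904  0.083 ]
side white [377.5484 182.1935] [49, 0, 6, 28, 93] [ 0.4967 -0.2614 -0.0002] [ 0.4908 -0.1739  0.083 ]
side white [344.75 184.75] [18, 8, 4, 11, 36] [ 0.5621 -0.1537  0.0804] [ 0.5617 -0.1511  0.083 ]
```

```bash
python3 - <<'E'
import cv2,numpy as np
a=cv2.imread('pics/c_scene.png');b=cv2.imread('pics/c_side.png')
h=max(a.shape[0],b.shape[0]);f=lambda x:cv2.copyMakeBorder(x,0,h-x.shape[0],0,0,0)
c=np.hstack([f(a),f(b)]);c=cv2.resize(c,(800,int(c.shape[0]*800/c.shape[1])));cv2.imwrite('pics/rk.png',c)
E
```

```text
(no output)
```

View pics/rk.png

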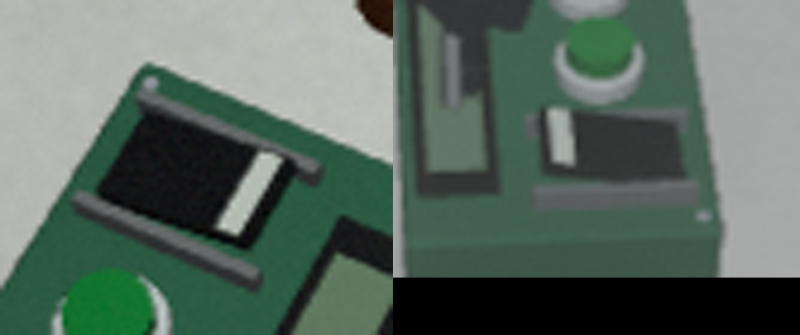

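The crops show the off-state rocker with its white stripe on the far end, at (265,310) in scene and (345,185) in side. Both rays land within 2 mm of the point predicted from the button row. The lip fit was spoiled by depth outliers, so I'll redo it robustly.

```bash
python3 - <<'E'
from h import *
np.set_printoptions(precision=4,suppress=True)
im=cv2.imread('pics/side0.png');D=np.load('pics/side0.npy')
m=np.zeros((480,640),np.uint8);cv2.fillPoly(m,[np.array([[371, 253], [350, 257], [348, 348], [373, 344]])],1)
e=cv2.erode(m,np.ones((5,5)));v,u=np.nonzero(e)
P=np.array([ray('side',(a,b))[0]+ray('side',(a,b))[1]*D[b,a] for a,b in zip(u,v)])
P=P[np.abs(P[:,2]-np.median(P[:,2]))<.03]
for _ in range(4):
    A=np.c_[P[:,:2],np.ones(len(P))];k=np.linalg.lstsq(A,P[:,2],rcond=None)[0];r=np.abs(P[:,2]-A@k);P=P[r<max(.002,2.5*np.median(r))]
n=np.array([-k[0],-k[1],1]);n/=np.linalg.norm(n)
print(len(P),k,n,'tilt',np.arccos(n[2]),'mean',P.mean(0))
C=[]
for px in [[371, 253], [350, 257], [348, 348], [373, 344]]:
    o,d=ray('side',px);t=((k[0]*o[0]+k[1]*o[1]+k[2])-o[2])/(d[2]-k[0]*d[0]-k[1]*d[1]);C.append(o+d*t)
C=np.array(C);print(C);print(np.linalg.norm(C-np.roll(C,-1,0),axis=1),C.mean(0))
# brackets' x-check: bottle, dowel, rings quick in scene
for n_,px,z in [('scene',(299,262),.03),('scene',(340,293),.03),('scene',(386,318),.01),('scene',(392,285),.13),('scene',(248,208),.076),('side',(423,265),.045),('side',(258,250),.01),('side',(355,208),.0)]:
    print(n_,px,plane(n_,px,z))
E
```

```text
Traceback (most recent call last):
  File "h.py", line 7, in ray
    K,o,Rm=cam(n); u,v=px
           ~~~^^^
  File "h.py", line 5, in cam
    m=cams.camera_model(n); return m['camera_matrix'],np.array(m['origin']),R.from_euler('xyz',m['orientation']).as_matrix()
ValueError: time passes only in moves, steps and waits
```

```bash
sed -i 's/^def cam(n)/import functools\n@functools.lru_cache\ndef cam(n)/' h.py; python3 - <<'E'
from h import *
np.set_printoptions(precision=4,suppress=True)
im=cv2.imread('pics/side0.png');D=np.load('pics/side0.npy')
m=np.zeros((480,640),np.uint8);cv2.fillPoly(m,[np.array([[371, 253], [350, 257], [348, 348], [373, 344]])],1)
e=cv2.erode(m,np.ones((5,5)));v,u=np.nonzero(e)
P=np.array([ray('side',(a,b))[0]+ray('side',(a,b))[1]*D[b,a] for a,b in zip(u,v)])
P=P[np.abs(P[:,2]-np.median(P[:,2]))<.03]
for _ in range(4):
    A=np.c_[P[:,:2],np.ones(len(P))];k=np.linalg.lstsq(A,P[:,2],rcond=None)[0];r=np.abs(P[:,2]-A@k);P=P[r<max(.002,2.5*np.median(r))]
n=np.array([-k[0],-k[1],1]);n/=np.linalg.norm(n)
print(len(P),k,n,'tilt',np.arccos(n[2]),'mean',P.mean(0))
C=[]
for px in [[371, 253], [350, 257], [348, 348], [373, 344]]:
    o,d=ray('side',px);t=((k[0]*o[0]+k[1]*o[1]+k[2])-o[2])/(d[2]-k[0]*d[0]-k[1]*d[1]);C.append(o+d*t)
C=np.array(C);print(C);print(np.linalg.norm(C-np.roll(C,-1,0),axis=1),C.mean(0))
for n_,px,z in [('scene',(299,262),.03),('scene',(340,293),.03),('scene',(386,318),.01),('scene',(392,285),.13),('scene',(248,208),.076),('side',(423,265),.045),('side',(258,250),.01)]:
    print(n_,px,plane(n_,px,z))
E
```

```text
1565 [-0.4095 -0.068   0.3803] [0.3782 0.0628 0.9236] tilt 0.3934777389234049 mean [0.4731 0.2024 0.1727]
[[0.4706 0.1064 0.1803]
 [0.5064 0.111  0.1654]
 [0.4788 0.2851 0.1648]
 [0.442  0.2788 0.1803]]
[0.039  0.1763 0.0404 0.1747] [0.4744 0.1953 0.1727]
scene (299, 262) [ 0.5187 -0.0092  0.03  ]
scene (340, 293) [ 0.6257 -0.012   0.03  ]
scene (386, 318) [0.7207 0.0109 0.01  ]
scene (392, 285) [0.7174 0.0123 0.13  ]
scene (248, 208) [0.374  0.0012 0.076 ]
side (423, 265) [0.3689 0.0091 0.045 ]
side (258, 250) [0.723  0.0137 0.01  ]
```

Measurements against the text:

| Item | Measured | Check |
|---|---|---|
| Lip tilt | 0.39 rad | within 0.3 to 0.5 rad |
| Lip size | 40 × 176 mm | given 44 × 180 mm |
| Level lip point | about (0.465, 0.194) | |
| Button tops | about 84 mm high, 60 mm apart | match |

Tool axes now: x = world +y, y = world +x, z = down. First I move above the lip with the jaws shut.

servo_tool(targets=[0.776,-0.64,0.084,0,0,0,1,0.776,-0.64,0.084,0,0,0,1,0.776,-0.64,0.084,0,0,0,1,0.776,-0.64,0.084,0,0,0,1,0.776,-0.64,0.084,0,0,0,1], grip_force=30)

```text
time_s: 0.65
ee_pos: [0.4649, 0.1933, 0.2103]
ee_rot: [-3.142, -0.0, 1.571]
ft_force: [0.7, 0.1, -0.0]
opening: 0.0119
```

servo_tool(targets=[0,0,0,0,0,0,1,0,0,0,0,0,0,1,0,0,0,0,0,0,1])

```text
time_s: 0.95
ee_pos: [0.4673, 0.1911, 0.2104]
ee_rot: [3.141, 0.001, 1.569]
ft_force: [0.7, 0.1, -0.1]
opening: 0.0003
```

servo_tool(targets=[0,0,0.06,0,0,0,1,0,0,0.12,0,0,0,1,0,0,0.18,0,0,0,1,0,0,0.23,0,0,0,1,0,0,0.27,0,0,0,1])

```text
time_s: 1.45
ee_pos: [0.4672, 0.1905, 0.1422]
ee_rot: [-3.141, 0.001, 1.568]
ft_force: [-2.2, -0.9, 4.2]
opening: 0.0
```

servo_tool(targets=[0,0,0.02,0,0,0,1,0,0,0.03,0,0,0,1,0,0,0.036,0,0,0,1,0,0,0.036,0,0,0,1])

```text
time_s: 1.85
ee_pos: [0.467, 0.191, 0.135]
ee_rot: [3.141, 0.001, 1.569]
ft_force: [-2.9, -4.8, 10.7]
opening: -0.0001
```

servo_tool(targets=[0,0,0.008,0,0,0,1,0,0,0.012,0,0,0,1,0,0,0.012,0,0,0,1,0,0,0.012,0,0,0,1])

```text
time_s: 2.25
ee_pos: [0.4671, 0.191, 0.1348]
ee_rot: [3.138, 0.001, 1.569]
ft_force: [-11.2, -9.5, 40.4]
opening: -0.0003
```

```bash
python3 - <<'E'
from h import *
im,D=cams.get_image('side');cv2.imwrite('pics/side1.png',im);np.save('pics/side1.npy',D)
m,b=blobs(im,'yellow')
for ce,s in b: print(ce,s)
E
```

```text
[363.56091772 332.68275316] [352, 296, 25, 63, 1264]
```

View pics/side1.png

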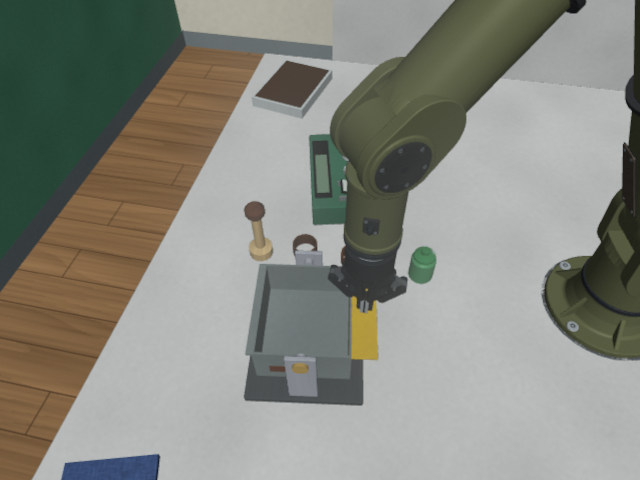

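Side view: the bin rim is flat and the lip runs under the fingertips at (364,305). The contact is stiff (40 N at z = 0.135), so the bin is on its stop. I'll lift and look once more from above.

servo_tool(targets=[0,0,-0.08,0,0,0,1,0,0,-0.2,0,0,0,1,0,0,-0.35,0,0,0,1,0,0,-0.35,0,0,0,1])

```text
time_s: 2.7
ee_pos: [0.4691, 0.1936, 0.2233]
ee_rot: [3.133, -0.004, 1.571]
ft_force: [0.4, 0.7, -0.7]
opening: -0.0
```

servo_tool(targets=[-0.8,0.22,0,0,0,0,1,-0.8,0.22,0,0,0,0,1,-0.8,0.22,0,0,0,0,1,-0.8,0.22,0,0,0,0,1,-0.8,0.22,0,0,0,0,1])

```text
time_s: 3.2
ee_pos: [0.5227, -0.0154, 0.2181]
ee_rot: [3.141, 0.003, 1.561]
ft_force: [-0.3, -0.2, 0.4]
opening: 0.0
```

servo_tool(targets=[-0.564,0.16,0,0,0,-0.083,1,-0.564,0.16,0,0,0,-0.083,1,-0.564,0.16,0,0,0,-0.083,1,-0.564,0.16,0,0,0,-0.083,1,-0.564,0.16,0,0,0,-0.083,1])

```text
time_s: 3.7
ee_pos: [0.5615, -0.1499, 0.2178]
ee_rot: [-3.141, -0.001, 1.828]
ft_force: [0.2, -0.4, -0.2]
opening: 0.0001
```

```bash
python3 - <<'E'
from h import *
from cell import telemetry
np.set_printoptions(precision=4,suppress=True)
im,D=cams.get_image('side');cv2.imwrite('pics/side2.png',im)
m,b=blobs(im,'yellow')
o=telemetry.get_obs();print(o['time_s'],o['ee_pos'],o['ee_rot'],o['ft_force'])
for ce,s in b: print(ce,s)
e=cv2.erode(m,np.ones((5,5)));v,u=np.nonzero(e)
P=np.array([ray('side',(a,b))[0]+ray('side',(a,b))[1]*D[b,a] for a,b in zip(u,v)])
P=P[np.abs(P[:,2]-np.median(P[:,2]))<.03]
for _ in range(4):
    A=np.c_[P[:,:2],np.ones(len(P))];k=np.linalg.lstsq(A,P[:,2],rcond=None)[0];r=np.abs(P[:,2]-A@k);P=P[r<max(.002,2.5*np.median(r))]
print(k,P.mean(0))
im,D=cams.get_image('scene');cv2.imwrite('pics/scene2.png',im)
E
```

```text
3.75 [ 0.5615 -0.1481  0.218 ] [-3.1415 -0.0012  1.8311] [-0.3109  0.897   0.8374]
[363.5869 313.7852] [351, 266, 26, 93, 2193]
[0.0066 0.0008 0.131 ] [0.4662 0.2008 0.1343]
```

View pics/scene2.png

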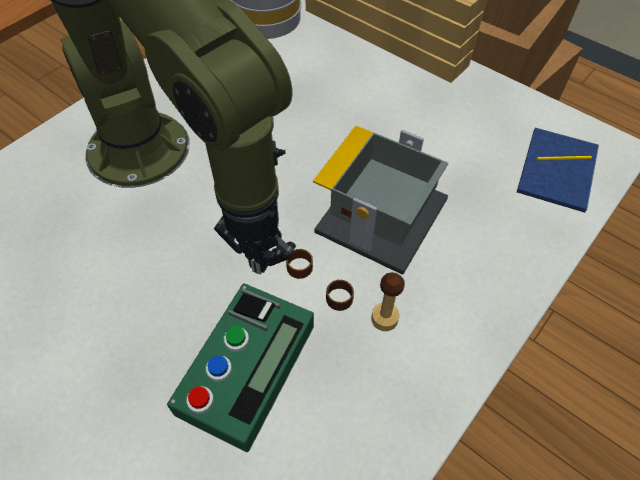

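Lip slope is now 0.007 rad at z = 0.134, so the bin is level. The bystanders look untouched. The tool is aligned with the console (yaw +15°) above the striped end, so I descend.

servo_tool(targets=[0,0,0.2,0,0,0,1,0,0,0.35,0,0,0,1,0,0,0.46,0,0,0,1,0,0,0.5,0,0,0,1,0,0,0.5,0,0,0,1])

```text
time_s: 4.3
ee_pos: [0.561, -0.1472, 0.0927]
ee_rot: [-3.14, -0.002, 1.834]
ft_force: [0.5, -0.3, 0.5]
opening: 0.0
```

servo_tool(targets=[0,0,0.02,0,0,0,1,0,0,0.04,0,0,0,1,0,0,0.056,0,0,0,1,0,0,0.068,0,0,0,1,0,0,0.068,0,0,0,1])

```text
time_s: 4.8
ee_pos: [0.5625, -0.1488, 0.0769]
ee_rot: [3.14, 0.001, 1.832]
ft_force: [1.6, 0.4, 2.9]
opening: 0.0003
```

servo_tool(targets=[0,0,0.008,0,0,0,1,0,0,0.016,0,0,0,1,0,0,0.016,0,0,0,1])

```text
time_s: 5.1
ee_pos: [0.5627, -0.1487, 0.0731]
ee_rot: [3.139, 0.001, 1.832]
ft_force: [3.1, 0.5, 5.0]
opening: -0.0002
```

servo_tool(targets=[0,0,0.006,0,0,0,1,0,0,0.01,0,0,0,1,0,0,0.01,0,0,0,1])

```text
time_s: 5.4
ee_pos: [0.5629, -0.1488, 0.0726]
ee_rot: [3.138, 0.002, 1.832]
ft_force: [-1.5, 1.6, 21.9]
opening: -0.0004
```

Hard stop at z = 0.0726 with 22 N, close to the stated 72 mm. I'll lift and check the rocker.

servo_tool(targets=[0,0,-0.08,0,0,0,1,0,0,-0.2,0,0,0,1,0,0,-0.2,0,0,0,1])

```text
time_s: 5.7
ee_pos: [0.5625, -0.1494, 0.123]
ee_rot: [3.138, 0.002, 1.831]
ft_force: [0.8, 0.2, 0.1]
opening: -0.0
```

servo_tool(targets=[0.3,-0.5,-0.3,0,0,0,1,0.3,-0.5,-0.3,0,0,0,1,0.3,-0.5,-0.3,0,0,0,1,0.3,-0.5,-0.3,0,0,0,1])

```text
time_s: 6.1
ee_pos: [0.4168, -0.1078, 0.1958]
ee_rot: [-3.139, -0.0, 1.831]
ft_force: [0.0, 0.5, 0.4]
opening: -0.0001
```

```bash
python3 - <<'E'
from h import *
from cell import telemetry
np.set_printoptions(precision=4,suppress=True)
o=telemetry.get_obs();print(o['time_s'],o['ee_pos'],o['ee_rot'],o['ft_force'])
im,D=cams.get_image('scene');cv2.imwrite('pics/scene3.png',cv2.resize(im[270:450,150:330],None,fx=3,fy=3,interpolation=2))
for c in ['red','green','blue']:
    for ce,s in blobs(im,c)[1]: print(c,ce,dep('scene',ce,D))
h=cv2.cvtColor(im,cv2.COLOR_BGR2HSV)[300:325,255:280]
w=cv2.inRange(h,(0,0,150),(180,60,255));n,l,s,c=cv2.connectedComponentsWithStats(w)
for k in range(1,n):
    if s[k,4]>8: px=c[k]+[255,300];print('white',px,s[k].tolist(),dep('scene',px,D))
E
```

```text
6.1 [ 0.4168 -0.1078  0.1958] [-3.1388 -0.0001  1.8314] [0.0499 0.4824 0.4438]
red [197.9475 395.9753] [ 0.5858 -0.3347  0.0859]
green [245.9677 210.0753] [ 0.3752 -0.0058  0.077 ]
green [234.7588 334.2257] [ 0.554  -0.218   0.0841]
blue [558.6411 168.5997] [0.8015 0.5724 0.0125]
blue [217.0746 364.2542] [ 0.5699 -0.2763  0.0841]
white [265.9505 312.7327] [5, 4, 13, 18, 101] [ 0.5629 -0.1492  0.0736]
```

View pics/scene3.png

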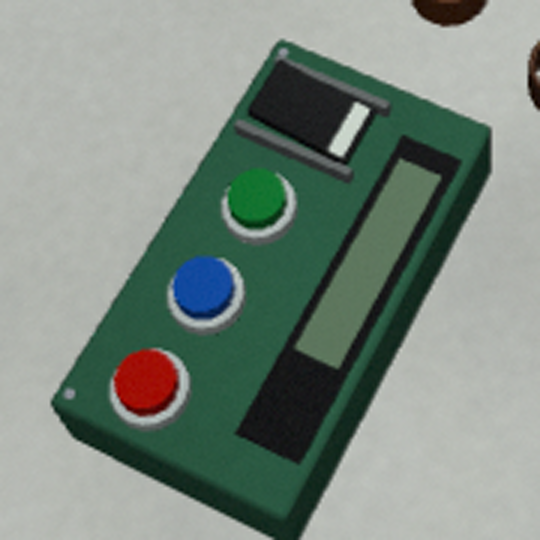

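The stripe dropped from z = 0.086 to 0.074, about 0.4 rad, so the rocker is on. In the crop the green (256,197), blue (204,287) and red (147,380) caps are all still out. Blue is next, at about (0.570, −0.275).

servo_tool(targets=[-0.8,0.42,0.1,0,0,0,1,-0.8,0.42,0.2,0,0,0,1,-0.8,0.42,0.2,0,0,0,1,-0.8,0.42,0.2,0,0,0,1,-0.8,0.42,0.2,0,0,0,1])

```text
time_s: 6.65
ee_pos: [0.5758, -0.2784, 0.1419]
ee_rot: [-3.14, -0.0, 1.829]
ft_force: [-1.0, 0.8, 0.1]
opening: 0.0002
```

servo_tool(targets=[0,0,0.1,0,0,0,1,0,0,0.16,0,0,0,1,0,0,0.2,0,0,0,1,0,0,0.2,0,0,0,1])

```text
time_s: 7.05
ee_pos: [0.5735, -0.2745, 0.0925]
ee_rot: [-3.139, -0.002, 1.832]
ft_force: [-0.3, 0.6, -0.3]
opening: -0.0001
```

servo_tool(targets=[0,-0.012,0.024,0,0,0,1,0,-0.012,0.04,0,0,0,1,0,-0.012,0.056,0,0,0,1,0,-0.012,0.068,0,0,0,1,0,-0.012,0.068,0,0,0,1])

```text
time_s: 7.55
ee_pos: [0.5715, -0.2757, 0.078]
ee_rot: [3.141, 0.0, 1.831]
ft_force: [0.0, 0.4, -0.4]
opening: 0.0002
```

servo_tool(targets=[0,0,0.006,0,0,0,1,0,0,0.01,0,0,0,1,0,0,0.01,0,0,0,1])

```text
time_s: 7.85
ee_pos: [0.5717, -0.2756, 0.0761]
ee_rot: [3.141, 0.001, 1.832]
ft_force: [-1.4, 0.2, 5.3]
opening: 0.0005
```

servo_tool(targets=[0,0,0.004,0,0,0,1,0,0,0.006,0,0,0,1,0,0,0.006,0,0,0,1])

```text
time_s: 8.15
ee_pos: [0.5717, -0.2756, 0.076]
ee_rot: [3.141, 0.001, 1.831]
ft_force: [-5.6, 2.1, 16.3]
opening: 0.0
```

servo_tool(targets=[0,0,-0.08,0,0,0,1,0,0,-0.2,0,0,0,1,0,0,-0.2,0,0,0,1])

```text
time_s: 8.45
ee_pos: [0.5738, -0.276, 0.1278]
ee_rot: [3.136, 0.004, 1.832]
ft_force: [0.5, 0.0, -0.6]
opening: 0.0001
```

servo_tool(targets=[0.5,-0.5,-0.2,0,0,0,1,0.5,-0.5,-0.2,0,0,0,1,0.5,-0.5,-0.2,0,0,0,1,0.5,-0.5,-0.2,0,0,0,1])

```text
time_s: 8.85
ee_pos: [0.4156, -0.1853, 0.1741]
ee_rot: [-3.14, -0.001, 1.832]
ft_force: [-0.2, 0.1, 1.5]
opening: -0.0003
```

```bash
cat > look.py <<'E'
import sys
from h import *
from cell import telemetry
np.set_printoptions(precision=4,suppress=True)
o=telemetry.get_obs();print(o['time_s'],o['ee_pos'],o['ee_rot'],o['ft_force'])
im,D=cams.get_image('scene');cv2.imwrite(f'pics/scene{sys.argv[1]}.png',im)
for c in ['red','green','blue']:
    for ce,s in blobs(im,c)[1]: print(c,ce,dep('scene',ce,D))
E
python3 look.py 4
```

```text
8.85 [ 0.4156 -0.1853  0.1741] [-3.1404 -0.0008  1.8321] [-0.1641  0.1145  1.4717]
red [197.9354 396.0092] [ 0.5853 -0.3346  0.0845]
green [246.0963 210.0107] [ 0.3748 -0.0051  0.0762]
green [234.793  334.2109] [ 0.5541 -0.218   0.0842]
blue [558.4171 168.8844] [0.8016 0.5708 0.0129]
blue [217.6855 366.2509] [ 0.5697 -0.2765  0.0753]
```

View pics/scene4.png

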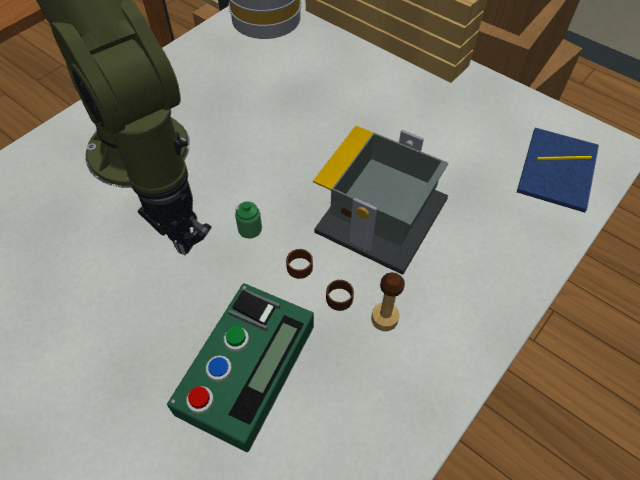

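Blue now stands at z = 0.075 (217,366), so it stayed in. The other caps are out and the bystanders are in place. Green is next, at about (0.555, −0.217).

servo_tool(targets=[-0.267,0.504,0.12,0,0,0,1,-0.267,0.504,0.12,0,0,0,1,-0.267,0.504,0.12,0,0,0,1,-0.267,0.504,0.12,0,0,0,1,-0.267,0.504,0.12,0,0,0,1])

```text
time_s: 9.4
ee_pos: [0.5576, -0.2186, 0.1423]
ee_rot: [-3.14, -0.002, 1.832]
ft_force: [-1.1, 0.4, 0.7]
opening: -0.0001
```

servo_tool(targets=[0,0,0.1,0,0,0,1,0,0,0.16,0,0,0,1,0,0,0.2,0,0,0,1,0,0,0.2,0,0,0,1])

```text
time_s: 9.8
ee_pos: [0.556, -0.2188, 0.0931]
ee_rot: [-3.139, -0.001, 1.831]
ft_force: [-0.0, 0.5, 0.0]
opening: -0.0002
```

servo_tool(targets=[0,0,0.024,0,0,0,1,0,0,0.045,0,0,0,1,0,0,0.06,0,0,0,1,0,0,0.076,0,0,0,1,0,0,0.076,0,0,0,1])

```text
time_s: 10.3
ee_pos: [0.5579, -0.2192, 0.0761]
ee_rot: [3.14, 0.001, 1.831]
ft_force: [-1.7, 0.1, 9.1]
opening: 0.0004
```

servo_tool(targets=[0,0,0.006,0,0,0,1,0,0,0.006,0,0,0,1,0,0,0.006,0,0,0,1])

```text
time_s: 10.6
ee_pos: [0.558, -0.2192, 0.0759]
ee_rot: [3.14, 0.002, 1.831]
ft_force: [-4.9, 2.4, 21.2]
opening: -0.0003
```

Green is fully in (stop at z = 0.076, 21 N). I release it, retreat and check everything.

servo_tool(targets=[0,0,-0.08,0,0,0,1,0,0,-0.2,0,0,0,1,0,0,-0.4,0,0,0,1,0,0,-0.4,0,0,0,1])

```text
time_s: 11.0
ee_pos: [0.5608, -0.2198, 0.1796]
ee_rot: [3.133, 0.006, 1.831]
ft_force: [0.7, -0.3, -0.3]
opening: 0.0001
```

servo_tool(targets=[0.0,-0.5,0,0,0,0,1,0.0,-0.5,0,0,0,0,1,0.0,-0.5,0,0,0,0,1,0.0,-0.5,0,0,0,0,1,0.0,-0.5,0,0,0,0,1])

```text
time_s: 11.5
ee_pos: [0.4367, -0.2514, 0.1736]
ee_rot: [3.141, 0.0, 1.831]
ft_force: [-0.2, -0.1, 0.1]
opening: 0.0002
```

```bash
python3 look.py 5; python3 - <<'E'
from h import *
np.set_printoptions(precision=4,suppress=True)
im=cv2.imread('pics/scene5.png');a=cv2.imread('pics/scene4.png')
d=cv2.absdiff(im,a).max(2)[200:330,225:410];print('changed px bystanders',(d>50).sum())
im,D=cams.get_image('side');m,b=blobs(im,'yellow');cv2.imwrite('pics/side5.png',im)
e=cv2.erode(m,np.ones((5,5)));v,u=np.nonzero(e)
P=np.array([ray('side',(a,b))[0]+ray('side',(a,b))[1]*D[b,a] for a,b in zip(u,v)])
P=P[np.abs(P[:,2]-np.median(P[:,2]))<.03]
A=np.c_[P[:,:2],np.ones(len(P))];print('lip',np.linalg.lstsq(A,P[:,2],rcond=None)[0],P.mean(0))
im,D=cams.get_image('scene')
h=cv2.cvtColor(im,cv2.COLOR_BGR2HSV)[300:325,255:280]
w=cv2.inRange(h,(0,0,150),(180,60,255));n,l,s,c=cv2.connectedComponentsWithStats(w)
for k in range(1,n):
    if s[k,4]>8: px=c[k]+[255,300];print('white',px,dep('scene',px,D))
E
```

```text
11.5 [ 0.4367 -0.2514  0.1736] [3.141  0.0004 1.8306] [-0.1898 -0.0546  0.0966]
red [197.929 396.037] [ 0.5857 -0.3347  0.0854]
green [245.9465 209.9733] [ 0.3744 -0.0051  0.076 ]
green [234.7773 334.2539] [ 0.5537 -0.2178  0.0833]
blue [558.5467 168.7363] [0.8015 0.5719 0.0124]
blue [217.6972 366.2817] [ 0.5701 -0.2767  0.0762]
changed px bystanders 0
lip [-0.      0.0008  0.1341] [0.4663 0.2003 0.1343]
white [265.9505 312.7327] [ 0.5626 -0.149   0.0728]
```

View pics/scene5.png

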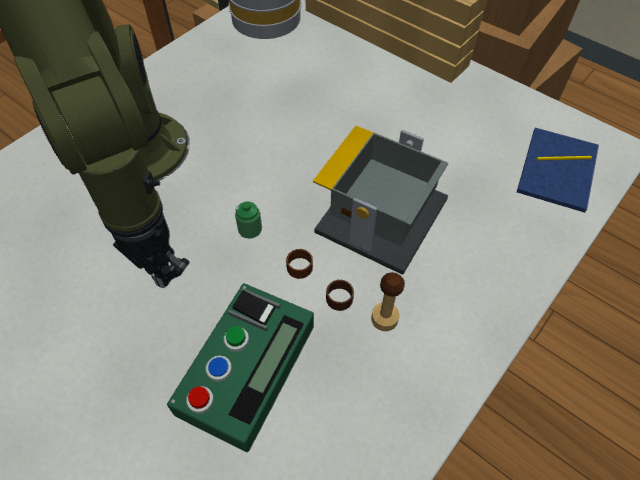

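All checks agree: green (235,334) and red are out, blue (218,366) is in, and the bin is level. The arm is clear, so I hand in.

```bash
python3 -c "
from cell import finish_job
print(finish_job())"
```

```text
the job is handed in; nothing more can be done
None
```

I zeroed the bin in the required order and handed the job in at about 11.6 s of the 51 s limit; `finish_job` gives no verdict. With the jaws shut, I pushed the yellow lip down to its stop. I then pressed the rocker's striped end fully down, pressed the blue button in, and pressed the green button in and let it go.

Last checks, from the cameras after the arm had moved clear:
- **Bin:** the lip's slope is about 0 rad, at 134 mm height.
- **Rocker:** the white stripe is at about 73 mm, down from 86 mm, so it is on.
- **Blue button:** its top is at 76 mm, so it stayed in.
- **Green and red buttons:** their tops are at 83 and 85 mm, so both are out.
- **Bystanders:** the bottle, rings and dowel showed no change between the pictures before and after the green press, and the bottle's position matches its first measurement.
- **Arm:** clear of everything, with about 0 N on the tool.

The highest contact force I read was about 44 N at the wrist (40 N of it vertical), at the fingertips when the bin met its stop. The wrist limit is 120 N. The 40 N limit is for the arm or the gripper's body, and I took it not to cover the fingertips.

No check failed. The only disagreement was that the two fixed cameras differed by up to 5 mm on the button positions.

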